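Set a shoe last on the size gauge

TASK

Measure the wooden shoe last that stands on the size gauge. With your fingertips push it gently along the plate from its toe until its heel is fully home in the heel cup and it points straight along the centre line; only then push the sliding jaw up until it just touches the toe, and leave both like that. Push only: do not grip, lift or tip the last, do not shove it home with the jaw, and leave the other things on the bench where they are.

Things in the scene. Friction and masses are not known exactly. Their poses are not given: they have to be found in the camera images.
- gauge: Size gauge screwed to the bench: aluminium plate 430 x 140 x 8 mm. Origin: centre of its underside, at bench height; x axis along the plate from heel cup to jaw end, z up. Dark centre line along y = 0, scale marks on the +y edge; along the -y edge a slide rail, y -66..-54 mm, 10 mm high above the plate.
- heel_cup (a point): Deepest point of the heel cup's inner face, 20 mm above the plate, on the centre line at gauge x = -190 mm; the back of the last's heel belongs here. The cup is a fixed, smooth, curved wall, 31 mm inner radius (the heel's is 29), 45 mm high above the plate, open to gauge +x, its lips 23 mm forward of this point; it guides the heel in.
- last: Loose wooden shoe last (foot-shaped block) standing on the plate, 0.3 to 0.5 kg, 240 mm long, 77 wide at the ball, 58 at the round heel. Origin: mid-length, underside; x from heel to toe, z up. 43 mm high 80 mm behind the toe tip, 64 at 120 mm, 90 over the heel. Slides on the plate with a few newtons.
- last_heel (a point): Rearmost point of the last's heel, 20 mm above its underside, 120 mm behind its origin.
- last_toe (a point): Tip of the last's toe, 120 mm ahead of its origin, 13.5 mm above its underside; axes as the last's. The toe is low and round: at the tip it spans 9..18 mm above the underside; 7 mm behind the tip it is 40 mm wide, 8..24 mm above; 35 mm behind, 66 mm wide, 4..32 mm above.
- jaw (a joint): Travel of the sliding jaw along the gauge's x axis, m. 0 puts its flat face 200 mm from the deepest point of the heel cup, larger is farther from the cup, range 0..0.19. It slides with about 1.5 N and stays where it is left.
- jaw_face (a point): Middle of the jaw's flat face towards the toe, 20 mm above the plate, on the centre line. The jaw is an upright steel plate: 10 mm thick from here towards gauge +x, y -48..48 mm, 2..44 mm above the plate. Its carriage on the rail takes y -75..-45 mm, 50 mm long towards +x, up to 37 mm high; the rest of its back is free to push.
- mate_last: Bystander: the other last of the pair, same size and wood, standing beyond the heel-cup end of the gauge, across it. Origin: middle of its length, underside.
- hammer: Bystander: shoemaker's hammer lying flat along the gauge on its rail side, 260 mm long, 30 mm high; origin on the bench, 85 mm from the middle of its head.
- awl: Bystander: awl with a dark wooden handle lying beside the gauge on its scale side, 150 mm long, 35 mm high; origin near its middle.
- polish_tin: Bystander: flat round steel tin, 79 mm across, 26 mm high; origin under its centre.
- tack_box: Bystander: open plywood box of tacks, 90 x 66 mm, 32 mm high; origin under its centre.
- glue_tin: Bystander: steel glue tin with a paper band, 74 mm across, 94 mm high; origin under its centre. The polish tin, tack box and glue tin stand beside the gauge or beyond its jaw end, in any order.

How it is judged:
By the outcome, as a careful person would: the job done as asked, in the order asked, and still so for the second after the job is handed in, with the robot touching nothing.
It also fails if it takes over 51 s, if anything falls off the work surface, if the arm or the gripper's body presses on something with over 40 N, if the wrist force passes 120 N, or if a joint passes its speed limit or range.

ROBOT

A 7-joint arm with a two-finger parallel gripper is mounted at the origin on the work surface. World frame = base frame: x ahead of the robot, y to its left, z up, the work surface at z = 0. Lengths are in m, angles in rad, forces in N, time in s.
With the tool pointing down it reaches from about 0.4 to 0.85 m from the base axis. Payload 10.4 kg.
Tool frame: the origin (TCP) lies on the centre line of the jaws, within the pads' length; the fingertips stand 8 mm ahead of it and the grasp point (between the pads) lies 11 mm behind it (bot.tip_reach is the distance from the TCP to the fingertips, in m); z points along the fingers, y is the line along which they close (so a half turn about z gives the same grasp; the last joint's range is limited). The gripper opens to 85 mm and grips with 20 to 120 N. Pads are 22 mm wide; open, the fingers measure 114 mm over their backs; the gripper's body (76 mm by 85 mm) begins 54 mm behind the grasp point. The pads swing forward as they close: fully open they stand 13 mm farther back than shut.
Start: joints at [-1.162, 0.332, -0.065, 1.46, 0.022, 1.35, -0.088], TCP at [0.262, 0.568, 0.239] pointing down, gripper open.
Joint ranges: [-2.6, 2.6], [-0.5, 2.12], [-1.47, 1.34], [0.16, 2.42], [-1.27, 4.41], [0.06, 2.06], [-2.6, 2.6]. Speed limits (rad/s): [2.22, 2.22, 2.79, 2.79, 3.14, 3.14, 3.14].

INTERFACE

Orientations are given as a 3x3 rotation matrix whose columns are the frame's x, y, z axes.
In Python, from workcell import bot, vision gives the robot as it stands. Calls block until the motion is done:
- bot.reach(position, orientation): joint-space move of the TCP to a pose.
- bot.move_straight(position, orientation=None, v=0.15): straight line of the TCP; orientation=None keeps the orientation; v is the mean speed in m/s.
- bot.movej(angles): joint-space move.
- bot.set_gripper(opening): finger opening in m; the grip force is fixed at half the most; returns when the fingers have stopped.
- bot.pause(seconds).
- bot.ik(position, orientation): joint angles nearest the present ones, or None.
- bot.get_state(): the state.
- vision.camera(name): name is "scene" or "top" or "wrist"; returns a dict with "pixels" (420x560x3 uint8, red, green, blue), "K" (3x3 intrinsics, pixels), "dist" ([k1, k2, p1, p2, k3] as OpenCV has them; the pictures are not rectified), "world_from_camera" (4x4, takes a point from camera to world coordinates). Camera axes: x right, y up, looking along -z (the intrinsics and any distortion apply to the point x, -y, -z); pixel columns grow to the right and rows downward; lengths in m; the calibration is good to about 2 mm. A picture is of the moment at which its call begins. There is no depth.
A pose or a line that the arm cannot do raises bot.Unreachable and nothing moves.
- bot.sign_off(): hands the job in; it is judged then, once.
The state is a dict: "time_s": time; "qpos": joint angles; "dq": joint speeds; "joint_torque": joint torques, N m; "eef_pos": TCP position; "tool_rot": TCP orientation; "contact_force": force on the tool from outside, world axes, zero at the start; "torque": the same for the moment, N m; "grip_width": finger opening in m; "gripper_force": force on a finger pad.
Only numpy, scipy, OpenCV 4.12 (cv2) and the standard library are available. Lean on these libraries where they do the work, as an engineer would, in place of code of your own. Each camera call takes 0.05 s, during which the arm holds its last target. There are 200 camera calls.

## Working session

There is one attempt and no reset: what is moved stays moved. The work goes in short steps, each a Python script; the robot and the scene stay as the last script left them, time stands still between calls to the robot, and variables do not carry over. Pictures are saved under pics/ and viewed, at most 10 in all, crops included, and the job is handed in when it is done.

```bash
ls; mkdir -p pics; cat > h.py <<'E'
import numpy as np, cv2
from workcell import bot, vision
def snap(n,f=None):
    c=vision.camera(n)
    if f: cv2.imwrite('pics/'+f,c['pixels'][:,:,::-1])
    return c
def ray(c,uv):
    p=cv2.undistortPoints(np.array(uv,float).reshape(-1,1,2),np.array(c['K']),np.array(c['dist'])).reshape(-1,2)
    T=np.array(c['world_from_camera']); d=np.c_[p[:,0],-p[:,1],-np.ones(len(p))]@T[:3,:3].T
    return T[:3,3],d
def onz(c,uv,z):
    o,d=ray(c,uv); return o+d*((z-o[2])/d[:,2])[:,None]
def proj(c,P):
    T=np.array(c['world_from_camera']); q=(np.atleast_2d(P)-T[:3,3])@T[:3,:3]; q=q*[1,-1,-1]
    return cv2.projectPoints(q.reshape(-1,1,3),np.zeros(3),np.zeros(3),np.array(c['K']),np.array(c['dist']))[0].reshape(-1,2)
E
python3 - <<'E'
from h import *
a=snap('top','top0.png');b=snap('scene','scene0.png')
for c in(a,b):print(np.round(c['K'],1),np.round(c['world_from_camera'],3))
print(bot.get_state()['time_s'])
E
```

```text
pics
[[484.5   0.  283.7]
 [  0.  484.5 209. ]
 [  0.    0.    1. ]] [[ 0.027  0.999 -0.046  0.471]
 [-1.     0.026 -0.011  0.006]
 [-0.01   0.046  0.999  1.245]
 [ 0.     0.     0.     1.   ]]
[[425.8   0.  283. ]
 [  0.  425.8 211.6]
 [  0.    0.    1. ]] [[ 0.423 -0.522  0.74   1.331]
 [ 0.906  0.238 -0.35  -0.387]
 [ 0.006  0.819  0.574  0.659]
 [ 0.     0.     0.     1.   ]]
0.1
```

View pics/top0.png

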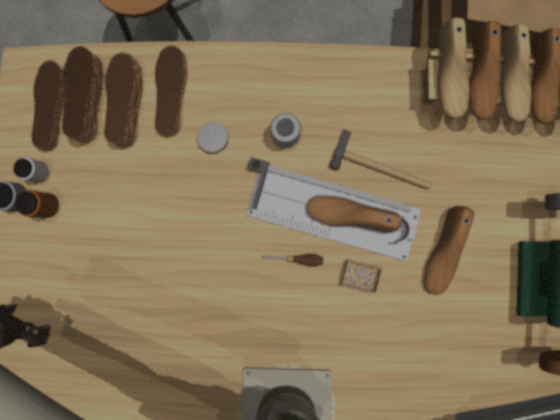

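View pics/scene0.png

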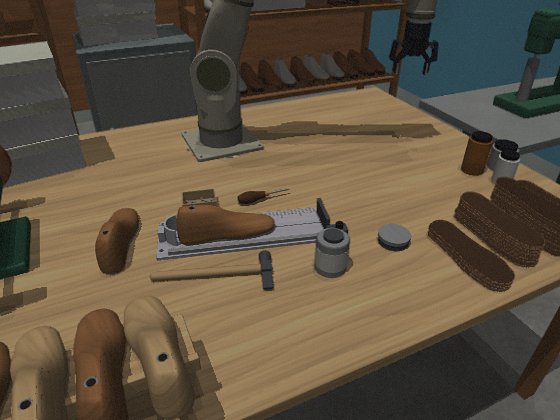

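The top view shows the gauge with corners near (263,166), (420,206), (407,258) and (248,216). The cup is at right near (402,232), the last's toe is near (308,207), and the jaw is at the left end (262,185). The scene view confirms this layout. Next I'll measure.

```bash
python3 - <<'E'
from h import *
a=snap('top'); im=a['pixels']; hsv=cv2.cvtColor(im,cv2.COLOR_RGB2HSV)
roi=np.zeros(im.shape[:2],np.uint8); roi[150:270,235:430]=1
pl=((hsv[...,1]<60)&(hsv[...,2]>90)&(roi>0)).astype(np.uint8)
la=((hsv[...,1]>120)&(roi>0)).astype(np.uint8)
# last: brown inside plate hull
n,l,s,_=cv2.connectedComponentsWithStats(pl); k=1+np.argmax(s[1:,4])
pts=np.argwhere(l==k)[:,::-1].astype(np.float32); print(s[k])
W=onz(a,pts,.008)[:,:2].astype(np.float32)
r=cv2.minAreaRect(W); print(r); print(cv2.boxPoints(r))
hull=cv2.convexHull(np.argwhere(l==k)[:,::-1].astype(np.int32)); hm=np.zeros_like(roi); cv2.fillConvexPoly(hm,hull,1)
la=((hsv[...,1]>110)&(hm>0)).astype(np.uint8)
n,l2,s2,_=cv2.connectedComponentsWithStats(la); k2=1+np.argmax(s2[1:,4]); print(s2[k2])
v=im[140:290,220:440][:,:,::-1].copy()
c,_=cv2.findContours(((l2==k2)).astype(np.uint8)[140:290,220:440],0,1)
v=cv2.resize(v,None,fx=3.6,fy=3.6,interpolation=cv2.INTER_CUBIC)
cs=[(q*3.6+1.3).astype(int) for q in c]; cv2.drawContours(v,cs,-1,(0,255,0),1)
hh=((hull-[220,140])*3.6+1.3).astype(int); cv2.drawContours(v,[hh],-1,(0,0,255),1)
cv2.imwrite('pics/crop1.png',v)
E
```

```text
[ 246  165  175   97 6849]
((0.5234346985816956, -0.10992690920829773), (0.4356631338596344, 0.14414915442466736), 75.4347915649414)
[[ 0.3988958  -0.3026324 ]
 [ 0.5384123  -0.33888325]
 [ 0.6479736   0.08277857]
 [ 0.5084571   0.11902943]]
[ 308  197   93   34 1854]
```

View pics/crop1.png

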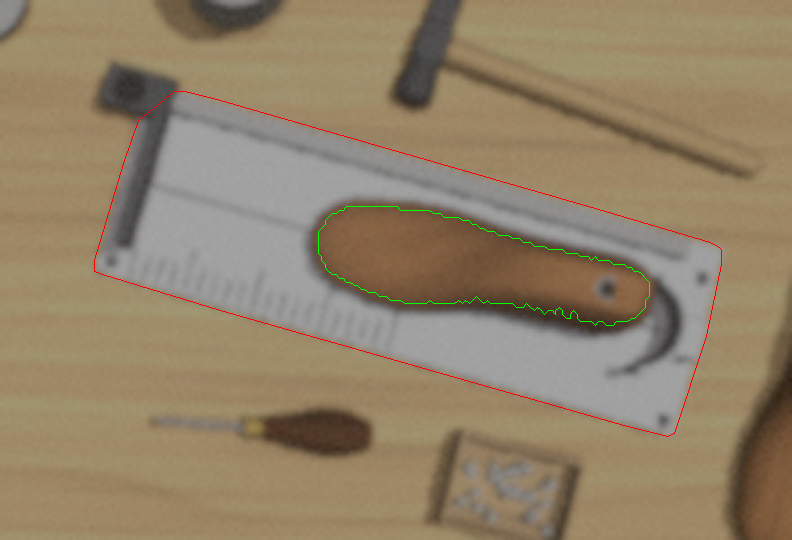

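Crop: the last's heel is short of the cup and yawed toward the rail. The jaw is at the far left, and the centre line is visible from (150,185) to (305,230). Next I'll take a closer look with the wrist camera, with the gripper square to the gauge.

```bash
cat >> h.py <<'E'
def rot(gx,s):
    x=s*np.array([gx[0],gx[1],0]); z=np.array([0,0,-1.]); return np.c_[x,np.cross(z,x),z]
E
python3 - <<'E'
from h import *
gx=np.array([.2515,.968]);gx/=np.linalg.norm(gx)
C=np.array([.5234,-.1099])
print(np.round(bot.get_state()['tool_rot'],2))
best=None
for s in(1,-1):
  for d in (0,.19):
    q=bot.ik([*(C+d*gx),.12],rot(gx,s)); print(s,d,None if q is None else np.round(q,2))
for z in (.42,.38,.34):
    q=bot.ik([*(C),z],rot(gx,1)); print(z,None if q is None else np.round(q,2))
E
```

```text
[[-0.91  0.42 -0.  ]
 [ 0.42  0.91 -0.  ]
 [-0.   -0.   -1.  ]]
1 0 [-0.54  0.29  0.77  1.88 -0.23  1.06  0.06]
1 0.19 [-0.6   0.34  0.47  1.76 -0.17  1.08 -0.32]
-1 0 [ 1.19  0.67 -1.39  1.79  0.69  1.28  2.5 ]
-1 0.19 [ 0.72  0.66 -1.24  1.69  0.66  1.28  2.22]
0.42 [-0.58  0.1   0.78  1.4  -0.07  1.67 -0.06]
0.38 [-0.58  0.09  0.77  1.49 -0.06  1.59 -0.07]
0.34 [-0.57  0.09  0.76  1.57 -0.06  1.51 -0.07]
```

```bash
python3 - <<'E'
from h import *
gx=np.array([.2515,.968]);gx/=np.linalg.norm(gx)
C=np.array([.5234,-.1099])
bot.reach([*(C+.03*gx),.40],rot(gx,1))
c=snap('wrist','w1.png');print(np.round(c['K'],1),np.round(c['world_from_camera'],3)); s=bot.get_state();print(s['time_s'],s['contact_force'])
E
```

```text
[[351.4   0.  277.7]
 [  0.  351.4 210.9]
 [  0.    0.    1. ]] [[ 0.968  0.238  0.075  0.552]
 [-0.25   0.923  0.294 -0.004]
 [ 0.001 -0.303  0.953  0.534]
 [ 0.     0.     0.     1.   ]]
2.75 [0.42268372 0.41775453 0.296024  ]
```

View pics/w1.png

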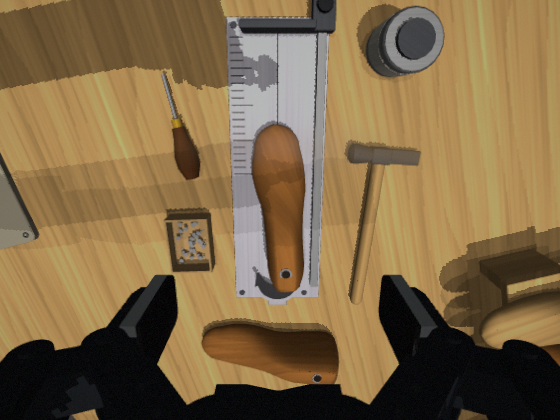

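Wrist view: the plate's scale edge runs from (228,17) to (236,297) and its heel end is at row ~297. The centre line is at (278,45–120) and the toe tip at (277,125). The hole in the heel is at (286,273), and the cup is at (256,270)–(285,298). Fitting the edges should give the gauge frame and the last's pose.

```bash
cat > meas.py <<'E'
from h import *
def edges(c):
    im=c['pixels'].astype(float); g=cv2.GaussianBlur(im,(3,3),0)
    sat=g.max(2)-g.min(2)
    L=[];
    for r in list(range(60,85))+list(range(180,260)):
        seg=-np.diff(sat[r,222:246]); L.append((222+np.argmax(seg)+.5,r))
    M=[]
    lum=g.mean(2)
    for r in range(88,116):
        seg=lum[r,270:288]; M.append((270+np.argmin(seg),r))
    B=[]
    for u in list(range(243,258))+list(range(300,315)):
        seg=np.diff(sat[285:305,u]); B.append((u,285+np.argmax(seg)+.5))
    return L,M,B
def fit(P):
    vx,vy,x,y=cv2.fitLine(np.array(P,np.float32),cv2.DIST_HUBER,0,.001,.001).ravel()
    s=np.sign(vy) if abs(vy)>abs(vx) else np.sign(vx)
    return np.array([x,y]),s*np.array([vx,vy])
E
python3 - <<'E'
from meas import *
c=dict(vision.camera('wrist'))
L,M,B=edges(c)
res=[]
for n,P in zip('LMB',(L,M,B)):
    p,d=fit(onz(c,P,.008)[:,:2]); w=onz(c,P,.008)[:,:2]
    r=(w-p)@np.array([-d[1],d[0]]); print(n,p,d,'mad',np.median(abs(r))); res.append((p,d))
gx=res[0][1]; gx=gx*np.sign(gx[1]); gy=np.array([-gx[1],gx[0]])
o_edge=res[0][0]-.07*gy; print('gx',gx,'centreline off from edge:',(res[1][0]-o_edge)@gy)
xb=(res[2][0]-o_edge)@gx
O=o_edge+gx*(xb+.215); print('O',O)
# last
im=c['pixels'];hsv=cv2.cvtColor(im,cv2.COLOR_RGB2HSV)
m=((hsv[...,1]>90)).astype(np.uint8); roi=np.zeros_like(m); roi[118:293,247:309]=1; m*=roi
n,l,s,_=cv2.connectedComponentsWithStats(m);k=1+np.argmax(s[1:,4]);print(s[k])
G=lambda uv,z:(lambda w:np.c_[(w-O)@gx,(w-O)@gy])(onz(c,uv,z)[:,:2])
for z in(.022,.03):
  for r in (s[k][1],135,150):
    cols=np.where(l[r]==k)[0]; print(z,r,np.round(G([(cols.min(),r),(cols.max(),r)],z)*1000,1).tolist())
print('hole z98',G([(286,273)],.098)*1000, 'cup lip',G([(256,270)],.053)*1000)
print('jaw top front edge',G([(240,31),(300,31)],.052)*1000)
np.savez('g.npz',O=O,gx=gx)
# overlay
v=im[:,:,::-1].copy()
P=lambda x,y,z:[*(O+x*gx+y*gy),z]
t=np.linspace(-1.3,1.3,30)
for z in(.008,.053):
    q=proj(c,[P(-.159-.031*np.cos(a),.031*np.sin(a),z) for a in t]); cv2.polylines(v,[np.round(q*16).astype(int)],False,(0,255,0),1,cv2.LINE_AA,4)
q=proj(c,[P(-.215,.07,.008),P(.215,.07,.008),P(.215,-.07,.008),P(-.215,-.07,.008),P(-.215,0,.008),P(.215,0,.008)])
cv2.polylines(v,[np.round(q*16).astype(int)],False,(0,0,255),1,cv2.LINE_AA,4)
cv2.imwrite('pics/w1o.png',cv2.resize(v[0:310,200:350],None,fx=1.9,fy=1.9,interpolation=cv2.INTER_CUBIC))
E
```

```text
L [ 0.45101884 -0.11302234] [0.25043604 0.96813315] mad 0.0003734141866419444
M [ 0.5498295  -0.00959515] [0.25037846 0.96814805] mad 1.0432442202487454e-08
B [ 0.4732059  -0.31538707] [ 0.96816325 -0.25031972] mad 9.245149389248754e-06
gx [0.25043604 0.96813315] centreline off from edge: 0.00024003349
O [ 0.524959   -0.10669763]
[ 252  124   53  168 6516]
0.022 124 [[72.2, 4.5], [72.2, 0.2]]
0.022 135 [[56.8, 27.4], [56.8, -24.1]]
0.022 150 [[35.4, 32.1], [35.4, -31.7]]
0.03 124 [[72.7, 4.4], [72.7, 0.2]]
0.03 135 [[57.6, 27.0], [57.6, -23.8]]
0.03 150 [[36.5, 31.6], [36.5, -31.2]]
hole z98 [[-123.05943141  -12.29652403]] cup lip [[-141.61763215   32.07519209]]
jaw top front edge [[187.5787077   46.31439957]
 [187.58878273 -28.47079948]]
```

View pics/w1o.png

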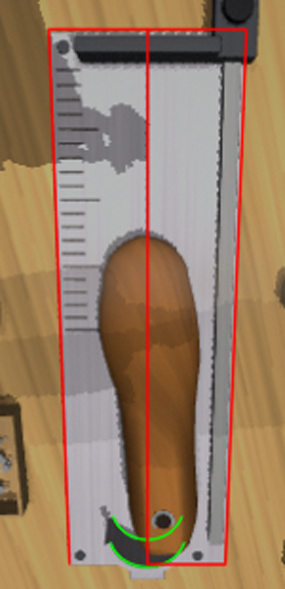

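The frame fits very well. The toe is at about (72, 2) mm and the heel at about (-168, -14) mm, so the last needs roughly 22 mm of push. I'll cradle the toe with two fingertips, 40 mm apart, straddling the centre line.

```bash
cat >> h.py <<'E'
import os
if os.path.exists('g.npz'):
    _g=np.load('g.npz');O=_g['O'];gx=_g['gx'];gx=gx/np.linalg.norm(gx);gy=np.array([-gx[1],gx[0]]);R=rot(gx,1)
P=lambda x,y,z:[*(O+x*gx+y*gy),z]
def F():
    f=np.array(bot.get_state()['contact_force']);return np.r_[f[:2]@gx,f[:2]@gy,f[2]]
E
python3 - <<'E'
from h import *
print('tip',bot.tip_reach)
bot.set_gripper(.040)
print('tip',bot.tip_reach,bot.get_state()['grip_width'],bot.get_state()['time_s'])
bot.reach(P(.112,0,.10),R)
bot.move_straight(P(.112,0,.035),v=.1);print(F())
bot.move_straight(P(.112,0,.021),v=.03);f0=F();print(f0,bot.get_state()['time_s'])
bot.move_straight(P(.085,0,.021),v=.05);f1=F();print('free',f1-f0)
x=.085
while x>.050:
    x-=.002; bot.move_straight(P(x,0,.021),v=.02); f=F()-f1; print(round(x*1000,1),np.round(f,1))
    if f[0]>7 or abs(f[2])>8: break
print(bot.get_state()['time_s'])
snap('wrist','w2.png')
E
```

```text
tip 0.008
tip 0.008 0.04015192193723189 3.3083
[-0.35806656  0.07997475  0.78532131]
[-1.40827971 -0.97026432 -0.25547306] 5.9167
free [2.37891881 0.40703719 0.78463813]
83.0 [-1.2  0.7 -0.4]
81.0 [-1.6  0.6 -0.5]
79.0 [-0.8  1.2 -0.2]
77.0 [-0.5  0.3 -1.2]
75.0 [ 0.4  1.2 -1.5]
73.0 [ 0.4  0.3 -1.3]
71.0 [ 0.5  0.2 -1. ]
69.0 [ 1.7  1.5 -1.5]
67.0 [ 3.6  1.6 -0.4]
65.0 [ 3.2  1.2 -1. ]
63.0 [5.1 1.7 0.3]
61.0 [ 4.2  1.8 -0.9]
59.0 [ 1.9  1.  -0.9]
57.0 [ 0.3  0.6 -1.1]
55.0 [ 0.6  1.1 -0.7]
53.0 [ 2.7  1.  -0.6]
51.0 [ 8.1  1.5 -1.5]
10.8583
```

View pics/w2.png

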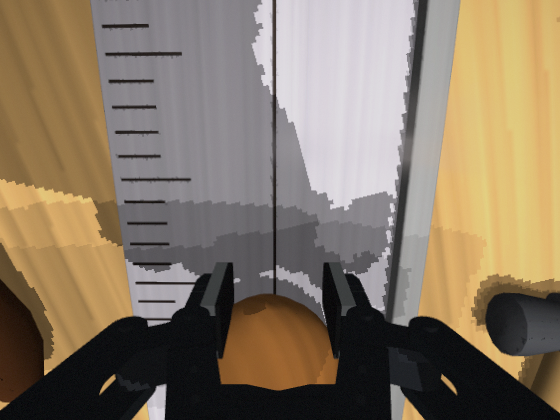

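The toe at (272,297) is cradled between the pads and centred on the line. Force is starting to rise, so the heel is likely at the cup. I'll push a little further to confirm, then back off and look.

```bash
python3 - <<'E'
from h import *
f0=F();x=.051
for i in range(8):
    x-=.0007; bot.move_straight(P(x,0,.021),v=.02); f=F()-f0
    e=np.array(bot.get_state()['eef_pos'])[:2]-O
    print(round(x*1000,1),np.round(f,1),np.round([e@gx*1e3,e@gy*1e3],1))
    if f[0]>9: break
bot.move_straight(P(.115,0,.021),v=.08)
bot.move_straight(P(.115,0,.15),v=.2)
bot.reach(P(.03,0,.40),R)
print(bot.get_state()['time_s'])
c=snap('wrist','w3.png'); 
im=c['pixels'];hsv=cv2.cvtColor(im,cv2.COLOR_RGB2HSV)
m=((hsv[...,1]>90)).astype(np.uint8); roi=np.zeros_like(m); roi[118:293,247:309]=1; m*=roi
n,l,s,_=cv2.connectedComponentsWithStats(m);k=1+np.argmax(s[1:,4]);print(s[k])
G=lambda uv,z:(lambda w:np.c_[(w-O)@gx,(w-O)@gy])(onz(c,uv,z)[:,:2])
for r in [s[k][1]]+list(range(150,230,20)):
    cols=np.where(l[r]==k)[0]; print(r,np.round(G([(cols.min(),r),(cols.max(),r)],.025)*1000,1).tolist())
ho=np.argwhere((im.max(2)<60)[255:292,270:300])[:,::-1]
print('hole',ho.mean(0)+[270,255],len(ho))
v=im[100:310,200:350][:,:,::-1]
cv2.imwrite('pics/w3c.png',cv2.resize(v,None,fx=2.8,fy=2.8,interpolation=cv2.INTER_CUBIC))
E
```

```text
50.3 [ 2.   0.1 -0.6] [52.7  0.2]
49.6 [ 3.9  0.3 -0.4] [52.5  0.2]
48.9 [ 6.2  1.2 -0.3] [52.5  0.2]
48.2 [ 7.   1.3 -1.8] [52.4  0.3]
47.5 [ 9.4  0.7 -1.1] [52.3  0.3]
14.975
[ 250  144   52  149 5919]
144 [[47.8, 6.2], [47.8, 3.4]]
150 [[39.2, 22.1], [39.3, -16.7]]
170 [[10.1, 35.6], [10.2, -28.7]]
190 [[-20.1, 39.2], [-20.0, -33.7]]
210 [[-51.3, 35.3], [-51.2, -34.4]]
hole [291.05 285.2 ] 40
```

View pics/w3c.png

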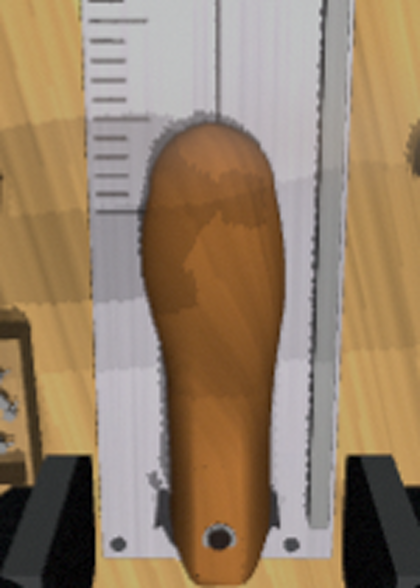

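The heel sits deep in the cup: the hole is at (278,292) and the toe tip at x≈49–50 mm. The toe outline looks 2–3 mm to the +y side of the centre line. I'll check it precisely from close by, measuring relative to the line.

```bash
cat > toe.py <<'E'
from h import *
def toe(c,xs,pr=True):
    im=cv2.GaussianBlur(c['pixels'],(3,3),0).astype(float); sat=(im[...,0]-im[...,2])/(im.max(2)+1); lum=im.mean(2)
    out=[]
    for x in xs:
        y=np.linspace(-.05,.05,401)
        uv=proj(c,[P(x,t,.026) for t in y]).astype(np.float32)
        s=cv2.remap(sat.astype(np.float32),uv[:,0].reshape(1,-1),uv[:,1].reshape(1,-1),1).ravel()
        i=np.where(s>.35)[0]; i=i[(abs(y[i])<.049)]
        if len(i): out.append((x*1e3,y[i[0]]*1e3,y[i[-1]]*1e3,(y[i[0]]+y[i[-1]])*500))
    if pr: print(np.round(out,1))
    for x in (.075,.09):
        y=np.linspace(-.008,.008,161);uv=proj(c,[P(x,t,.008) for t in y]).astype(np.float32)
        s=cv2.remap(lum.astype(np.float32),uv[:,0].reshape(1,-1),uv[:,1].reshape(1,-1),1).ravel()
        print('line',x,y[s.argmin()]*1e3)
E
python3 - <<'E'
from toe import *
c=snap('wrist')
toe(c,[.048,.045,.04,.03,.01,-.01,-.03,-.05])
im=c['pixels'].mean(2); sub=im[284:299,270:288]; j=np.argwhere(sub<45)[:,::-1].mean(0)+[270,284]
w=onz(c,[j],.098)[0,:2]-O; print('hole',j,w@gx*1e3,w@gy*1e3)
bot.reach(P(.05,0,.25),R); c=snap('wrist','w4.png'); toe(c,[.05,.048,.045,.04,.03,.01,-.01])
print(bot.get_state()['time_s'])
E
```

```text
[[ 45.   -6.7  13.7   3.5]
 [ 40.  -15.5  21.8   3.1]
 [ 30.  -24.2  30.5   3.1]
 [ 10.  -29.8  36.    3.1]
 [-10.  -33.5  39.7   3.1]
 [-30.  -35.5  39.7   2.1]
 [-50.  -35.   35.8   0.4]]
line 0.075 0.8000000000000004
line 0.09 0.8000000000000004
hole [278.  292.5] -149.49905500221973 -1.0494297781128357
[[ 48.   -5.3  11.7   3.2]
 [ 45.  -12.   17.5   2.7]
 [ 40.  -18.5  24.5   3. ]
 [ 30.  -25.   31.8   3.4]
 [ 10.  -30.   36.5   3.3]
 [-10.  -33.5  40.    3.2]]
line 0.075 0.5999999999999999
line 0.09 0.5999999999999999
15.7833
```

View pics/w4.png

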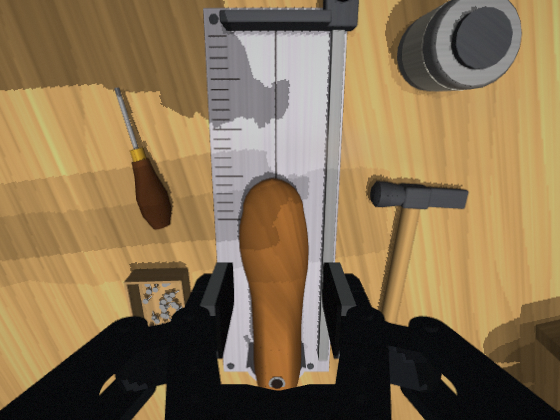

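The toe is about 2.5 mm to the +y side (line at 0.6, toe centre at ~3.1), so the last is yawed roughly 1°. I'll nudge the toe's +y side gently with the closed fingertips and track its far edge in the wrist camera. After that I'll re-seat it with the cradle.

```bash
cat > n.py <<'E'
from h import *
def edge(c,xs=(.045,.042,.039,.036)):
    im=cv2.GaussianBlur(c['pixels'],(3,3),0).astype(float); sat=((im[...,0]-im[...,2])/(im.max(2)+1)).astype(np.float32)
    o=[]
    for x in xs:
        y=np.linspace(-.045,.0,361); uv=proj(c,[P(x,t,.026) for t in y]).astype(np.float32)
        s=cv2.remap(sat,uv[:,0].reshape(1,-1),uv[:,1].reshape(1,-1),1).ravel(); i=np.where(s>.35)[0]
        o.append(y[i[0]]*1e3 if len(i) else np.nan)
    return np.array(o)
E
python3 - <<'E'
from n import *
bot.set_gripper(0.0)
bot.reach(P(.025,.066,.08),R)
bot.move_straight(P(.025,.066,.025),v=.08)
y=.060; bot.move_straight(P(.025,y,.025),v=.05)
e0=edge(snap('wrist','w5.png')); f0=F(); print(e0)
while y>.036:
    y-=.0015; bot.move_straight(P(.025,y,.025),v=.02)
    e=edge(snap('wrist'))-e0; print(round(y*1e3,1),np.round(e,1),np.round(F()-f0,1))
    if np.nanmedian(e)<-2.2: break
print(bot.get_state()['time_s'])
E
```

```text
[-10.75 -14.5  -18.   -20.25]
58.5 [0.  0.  0.  0.1] [0.5 0.5 0.5]
57.0 [-0.1 -0.1  0.1  0. ] [ 0.7 -0.9  0.7]
55.5 [-0.1 -0.1  0.   0. ] [0.9 0.6 0.3]
54.0 [-0.1 -0.1  0.  -0.1] [0.3 0.2 0.5]
52.5 [-0.2 -0.1 -0.1 -0.1] [ 0.7 -0.9  0.2]
51.0 [-0.2 -0.1 -0.1 -0.2] [-0.   0.3  0.2]
49.5 [-0.4 -0.3 -0.2 -0.2] [ 0.9 -0.7  1. ]
48.0 [-1.8 -1.4 -1.4 -1.5] [0.5 1.  0.7]
46.5 [-2.9 -2.9 -2.7 -3. ] [1.  1.  1.1]
20.8667
```

```bash
python3 - <<'E'
from toe import *
bot.move_straight(P(.025,.066,.025),v=.1)
bot.move_straight(P(.025,.066,.09),v=.2)
bot.reach(P(.05,0,.25),R); c=snap('wrist','w6.png'); toe(c,[.05,.049,.048,.045,.04,.03,.01,-.01])
im=c['pixels'].mean(2); sub=im[370:400,265:290]; j=np.argwhere(sub<35)[:,::-1]
print(bot.get_state()['time_s'])
bot.reach(P(.03,0,.40),R); c=snap('wrist'); toe(c,[.048,.045,.04,.03,.01,-.01,-.03,-.05])
im=c['pixels'].mean(2); sub=im[284:299,270:288]; j=np.argwhere(sub<45)[:,::-1].mean(0)+[270,284]
w=onz(c,[j],.098)[0,:2]-O; print('hole',j,w@gx*1e3,w@gy*1e3)
E
```

```text
[[ 49.   -3.8   5.5   0.9]
 [ 48.   -7.5   8.8   0.6]
 [ 45.  -14.   15.    0.5]
 [ 40.  -20.8  21.8   0.5]
 [ 30.  -27.8  29.    0.6]
 [ 10.  -32.5  33.8   0.6]
 [-10.  -35.8  37.8   1. ]]
line 0.075 0.0
line 0.09 0.0
22.4667
[[ 45.   -9.   10.5   0.7]
 [ 40.  -18.3  19.    0.4]
 [ 30.  -27.   27.7   0.4]
 [ 10.  -32.2  33.5   0.6]
 [-10.  -35.8  37.5   0.9]
 [-30.  -37.3  37.8   0.3]
 [-50.  -36.8  33.8  -1.5]]
line 0.075 0.0
line 0.09 0.0
hole [277.79113924 291.10126582] -148.58221135273405 -1.1201675458671692
```

Centred: the toe is at +0.5 mm and the yaw is within about half a degree. I'll make one gentle push on the tip to confirm it's home, then bring up the jaw.

```bash
python3 - <<'E'
from h import *
def fm(n=6):
    o=[]
    for _ in range(n): bot.pause(.02); o.append(F())
    return np.mean(o,0)
def ex():
    e=np.array(bot.get_state()['eef_pos'])[:2]-O; return np.round([e@gx*1e3,e@gy*1e3],2)
bot.reach(P(.085,0,.10),R)
bot.move_straight(P(.085,0,.021),v=.1)
bot.move_straight(P(.068,0,.021),v=.05)
f0=fm();x=.068
while x>.050:
    x-=.001; bot.move_straight(P(x,0,.021),v=.02); f=fm(3)-f0; print(round(x*1e3,1),np.round(f,1),ex())
    if f[0]>8: break
print('t',bot.get_state()['time_s'])
bot.move_straight(P(.09,0,.021),v=.1)
bot.move_straight(P(.09,0,.13),v=.2)
bot.reach(P(.235,.015,.13),R)
bot.move_straight(P(.235,.015,.031),v=.1)
print('t',bot.get_state()['time_s'],fm())
E
```

```text
67.0 [ 0.3 -0.   0.1] [6.708e+01 2.000e-02]
66.0 [-0.2  0.4 -0.3] [ 6.596e+01 -1.000e-02]
65.0 [ 0.2 -0.  -0. ] [6.496e+01 2.000e-02]
64.0 [0.  0.1 0.4] [ 6.396e+01 -2.000e-02]
63.0 [ 0.1 -0.  -0.6] [ 6.297e+01 -1.000e-02]
62.0 [ 0.2 -0.2 -0.2] [6.196e+01 1.000e-02]
61.0 [ 0.3 -0.3 -0.2] [6.093e+01 1.000e-02]
60.0 [ 0.1 -0.2 -0. ] [ 5.997e+01 -1.000e-02]
59.0 [0.5 0.1 0.2] [ 5.897e+01 -2.000e-02]
58.0 [ 2.5  0.2 -0.1] [58.39  0.  ]
57.0 [6.  0.5 0. ] [5.823e+01 2.000e-02]
56.0 [ 8.8 -0.  -1. ] [58.17 -0.  ]
t 29.475
t 32.4333 [ 0.25625059 -0.1075942   0.53428241]
```

The stop is immediate and stiff, so the heel is home. Now the jaw.

```bash
python3 - <<'E'
from h import *
def fm(n=3):
    o=[]
    for _ in range(n): bot.pause(.02); o.append(F())
    return np.mean(o,0)
def ex():
    e=np.array(bot.get_state()['eef_pos'])[:2]-O; return np.round([e@gx*1e3,e@gy*1e3],2)
f0=fm()
bot.move_straight(P(.080,.015,.031),v=.05); print(np.round(fm()-f0,1),ex(),bot.get_state()['time_s'])
bot.move_straight(P(.074,.015,.031),v=.02); print(np.round(fm()-f0,1),ex())
x=.074
while x>.060:
    x-=.0008; bot.move_straight(P(x,.015,.031),v=.02); f=fm()-f0; print(round(x*1e3,1),np.round(f,1),ex())
    if f[0]>4.5: break
print('t',bot.get_state()['time_s'])
bot.move_straight(P(.10,.015,.031),v=.1)
bot.move_straight(P(.10,.015,.20),v=.25)
bot.reach(P(.08,0,.25),R)
c=snap('wrist','w7.png'); w=onz(c,[(260,200)],.052); print('t',bot.get_state()['time_s'])
E
```

```text
[1.5 0.  0. ] [80.06 14.99] 35.8833
[-0.  -0.1 -0.7] [73.62 15.02]
73.2 [-0.  -0.  -0.5] [73.11 15.02]
72.4 [ 1.2 -0.5 -0.8] [72.46 15.01]
71.6 [ 1.6 -0.9 -1.2] [71.62 15.01]
70.8 [ 0.6 -0.6 -1.3] [70.7  15.01]
70.0 [ 0.6 -0.4 -0.8] [69.89 14.98]
69.2 [ 1.  -0.6 -1. ] [69.07 14.99]
68.4 [ 1.2 -0.  -0.9] [68.42 15.  ]
67.6 [ 6.  -0.5 -1.7] [68.31 15.01]
t 38.7833
t 40.4667
```

View pics/w7.png

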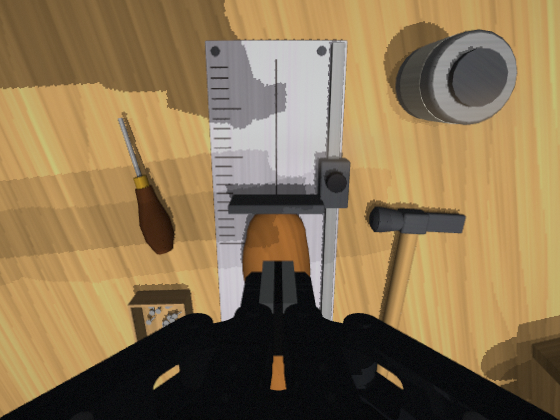

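The jaw at (277,203) rests against the toe at (275,213), both centred. It stopped at 68.3 mm, exactly where the last push on the toe predicts (58.3 + 10). Nothing else moved, so I'm handing in.

```bash
python3 -c "
from workcell import bot
print(bot.sign_off())"
```

```text
the job is handed in; nothing more can be done
None
```

The job is handed in: the heel is home in the cup, the last points along the centre line to within about half a degree, and the jaw rests against the toe. It took about 40 s of the 51 s allowed.

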